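# Clear the tins from beside the tablet bottle and take off its push-and-turn cap

### The arm

A 6-joint arm with a two-finger parallel gripper is mounted at the origin on the work surface. World frame = base frame: x ahead of the robot, y to its left, z up, the work surface at z = 0. Lengths are in m, angles in rad, forces in N, time in s.
With the tool pointing down it reaches from about 0.35 to 0.775 m from the base axis. Payload 5.5 kg.
Tool frame: the origin (TCP) lies at the very end of the fingers, on their centre line; the grasp point (between the pads) lies 19 mm behind it; z points along the fingers, y is the line along which they close (so a half turn about z gives the same grasp; the last joint's range is limited). The gripper opens to 85 mm and grips with 20 to 120 N. Pads are 22 mm wide; open, the fingers measure 114 mm over their backs; the gripper's body (76 mm by 85 mm) begins 54 mm behind the grasp point. The pads swing forward as they close: fully open they stand 13 mm farther back than shut.
Start: joints at [0.979, 0.313, 0.046, 1.304, 0, 1.431], TCP at [0.251, 0.517, 0.231] pointing down, gripper open.
Joint ranges: [-2.76, 2.76], [-0.86, 1.69], [-1.03, 1.26], [-2.2, 2.34], [-1.47, 1.5], [-3.14, 3.14]. Speed limits (rad/s): [2.57, 2.57, 3.14, 3.14, 3.14, 3.14].

### API

Orientations are given as a unit quaternion [w, x, y, z].
In Python, from workcell import env, cams, ticket, spotter gives the robot as it stands.
- The arm moves only by the tool jog_arm, never from a script. Its argument "increments" is a list that holds one entry, the list of rows, each a list of 7 numbers: the shift along the tool's x, y, z in units of 0.25 m (1.0 is 0.25 m), then the turn, a rotation vector about the tool's x, y, z in units of 180 degrees (1.0 is 180 degrees), then the closure in counts, from 0 (fully open) to 255 (shut). A call has 1 to 20 rows; each row shifts and turns the commanded pose from where the row before left it, along the tool's axes as they then stand; what a row does not reach is not made up. A row lasts 1/10 s, in which the tool goes at most 50 mm and 8.59 degrees, less where a joint would pass 70% of its speed; a pose out of reach is approached as far as the arm can. A call with a number of a shift or a turn outside -1 to 1 is refused whole. A call with a gripper value outside its range is refused whole. The fingers move at their own pace and stop on an object; "force" is the grip in N (left out, the last holds). Time passes only in rows, so rows that do not move let the fingers close. It gives the time, the measured TCP pose, the force, the opening and the grip force at its end, in the units of the state.
- env.get_state(): the state, without advancing time (a new reading comes with each control period).
- cams.read_camera(name): name is "scene" or "top" or "wrist"; returns a dict with "pixels" (400x640x3 uint8, red, green, blue), "fx", "fy", "cx", "cy" (pixels), "xyz" and "attitude" of the camera in the world; the wrist camera has in their place "mount" (4x4, takes a point from camera to tool coordinates, whose origin is the TCP and whose axes are the flange's). Camera axes: x right, y down, z forward; pixel columns grow to the right and rows downward; lengths in m; the calibration is good to about 2 mm. A picture is of the moment at which its call begins: read the wrist's pose just before it. There is no depth.
- ticket.hand_in(): hands the job in; it is judged then, once.
Trained networks look in the newest picture that a camera, given by its name, has taken for a name from the list of things; names that differ only in an ending like _2 or _b are one class to them, and where a whole thing is asked for, a point or a joint stands for the part that bears it (a point fixed in the world has none). Each returns a list of dicts, best first, with "conf" (0 to 1); they miss things now and then, are a little off and sometimes report something else, mostly with a low value. They report only what shows in the picture. A call takes as long as a camera call. They do not tell look-alikes from the thing itself.
- spotter.find_in(target, camera): "uv" ([column, row] in pixels, amid what is visible of it).
- spotter.cut_out(target, camera): "region" (400x640 bool, what is visible of it) and "uv" ([column, row] in pixels, amid what is visible of it).
- spotter.landmark_of(target, camera): "uv" ([column, row] in pixels: a listed point, or the origin of a listed thing).
The state is a dict: "clock": time; "joint_pos": joint angles; "qvel": joint speeds; "tau": joint torques, N m; "tcp_pos": TCP position; "orientation": TCP orientation; "wrist_force": force on the tool from outside, world axes, zero at the start; "ft_torque": the same for the moment, N m; "finger_gap": finger opening in m; "grip_force": force on a finger pad.
Only numpy, scipy, OpenCV 4.12 (cv2) and the standard library are available. Lean on these libraries where they do the work, as an engineer would, in place of code of your own. Each camera call takes 0.05 s, during which the arm holds its last target. There are 200 camera calls.

### The job

Two closed tins on the wooden organiser crowd the tablet bottle so that there is no room to turn its cap: stack both squarely, edges flush, on the matching tin that stands by itself on the changing surface, and let go of them there. Then open the bottle's child-proof cap - push it down, keep it down and turn it anticlockwise - and lift it off, leaving the bottle down in its well and every other thing where it is. Finish while still holding the cap level above the bottle's mouth, its lower rim about 5 cm above the mouth; do not put it down or let go.

Things in the scene. Friction and masses are not known exactly. Their poses are not given: they have to be found in the camera images.
- organiser: Fixed wooden organiser, a low block with two drawer fronts on its robot side (-x at yaw 0): 110 mm (its x) by 260 mm (its y) by 50 mm high. Origin at the centre of its underside, on the surface, x and y along its sides. In the middle of its top is a 64 mm square well, 45 mm deep, in which the bottle stands and cannot turn; one tin stands on the top at either end (+y and -y).
- tin_a_center (a point): Centre, half-way up, of a closed rectangular metal tin standing on the organiser's top at the +y end: 56 mm (its x) by 80 mm (its y) by 50 mm high, flat top and underside, about 110 g. Its inner end is only some 10 mm from the cap. z is up.
- tin_b_center (a point): Centre, half-way up, of the second such tin (same size and mass) on the organiser's top at the -y end.
- base_tin_center (a point): Centre, half-way up, of the third such tin (same size, about 250 g) standing alone on the changing surface: the foot of the column. It should stay where it is. x is across its 56 mm, y along its 80 mm.
- bottle_mouth (a point): Centre of the bottle's mouth (top of the neck), in the bottle's frame, z up. White plastic bottle, square body 62 mm wide, 96 mm high, about 250 g, loose in the well with 1 mm of play a side. Its shoulder lies 26 mm under the mouth at the neck and slopes to 38 mm under it at the body's edge. Three bayonet lugs on the neck hold the cap.
- cap_center (a point): Centre, half-way up, of the round white push-and-turn cap: 53 mm diameter, 28 mm high, about 40 g, z up along its axis. Locked, this point is 2 mm below the mouth (lower rim 16 mm below the mouth, top 12 mm above). Pushed down 4 mm or more it turns anticlockwise seen from above; 42 to 78 degrees from locked (60 is the middle) its lugs are clear and it lifts straight off.
- cap_spring (a joint): How far the spring inside the cap is squeezed by pushing the cap down, in m: 0 locked at rest (8 N), 0.007 fully down (15 N; 1 N more per mm), -0.002 once the cap is off. 0.0055 is a good aim. Not pushed down, the cap turns only some 6 degrees; clockwise it meets a stop.
- ceramic_jar: Bystander: closed white ceramic jar, 76 mm diameter, 86 mm high, on the turntable at the left. Origin under its centre.
- nail_file: Bystander: steel nail file, 150 mm long, lying on the turntable. Origin near its middle, underside.
- teether: Bystander: ring-shaped silicone teether, 69 mm across, 12 mm thick, lying on the turntable. Origin under its centre.
- cream_pot: Bystander: round closed cream pot, 57 mm diameter, 44 mm high, behind the lone tin. Origin under its centre.
- thermometer: Bystander: stick thermometer, 115 mm long, 22 mm wide, 12 mm thick, lying at the back. Origin near its middle, underside.
- lotion_bottle: Bystander: lotion bottle with a pump head, 62 mm diameter, 175 mm high, at the back. Origin under its centre.
There are look-alikes about, which are no part of the job. What is shaped like the part that bears tin_a_center but pink is not meant.

How it is judged:
On the way, in this order (a step that is already met when the one before it is completed fails the run):
1. one tin rests squarely on the lone tin, let go (((horizontal distance between tin_a_center and base_tin_center below 0.008 m and z of tin_a_center in the frame of base_tin_center between 0.046 and 0.054 m and angle between the x axis of tin_a_center and the x axis of base_tin_center, either way round below 0.14 rad and contact force between tin_a and the fingers below 0.1 N) or (horizontal distance between tin_b_center and base_tin_center below 0.008 m and z of tin_b_center in the frame of base_tin_center between 0.046 and 0.054 m and angle between the x axis of tin_b_center and the x axis of base_tin_center, either way round below 0.14 rad and contact force between tin_b and the fingers below 0.1 N))), for 0.1 s.
2. all three tins stand in one square column, let go (((horizontal distance between tin_a_center and base_tin_center below 0.008 m and z of tin_a_center in the frame of base_tin_center between 0.046 and 0.054 m and angle between the x axis of tin_a_center and the x axis of base_tin_center, either way round below 0.14 rad and horizontal distance between tin_b_center and tin_a_center below 0.008 m and z of tin_b_center in the frame of tin_a_center between 0.046 and 0.054 m and angle between the x axis of tin_b_center and the x axis of tin_a_center, either way round below 0.14 rad) or (horizontal distance between tin_b_center and base_tin_center below 0.008 m and z of tin_b_center in the frame of base_tin_center between 0.046 and 0.054 m and angle between the x axis of tin_b_center and the x axis of base_tin_center, either way round below 0.14 rad and horizontal distance between tin_a_center and tin_b_center below 0.008 m and z of tin_a_center in the frame of tin_b_center between 0.046 and 0.054 m and angle between the x axis of tin_a_center and the x axis of tin_b_center, either way round below 0.14 rad)) and contact force between each of tin_a, tin_b and the fingers below 0.1 N and angle between each of tin_a_center, tin_b_center, base_tin_center's own z axis and vertical below 0.06 rad and distance of base_tin_center from where it was at the start of the episode below 0.03 m), for 0.2 s.
3. the cap is pushed down on its spring, still in its locked position (z of cap_center in the frame of bottle_mouth below -0.0055 m and angle between the x axis of cap_center and the x axis of bottle_mouth, either way round below 0.3 rad and horizontal distance between cap_center and bottle_mouth below 0.006 m), for 0.05 s.
4. the cap, still on the neck, is turned free (angle between the x axis of cap_center and the x axis of bottle_mouth, either way round above 0.55 rad and z of cap_center in the frame of bottle_mouth below 0.006 m and horizontal distance between cap_center and bottle_mouth below 0.006 m), for 0.05 s.
At the end, for the whole second after the job is handed in: Tins in one released column on the lone tin (centres within 8 mm, 8 degrees; lone tin moved under 30 mm). Cap gripped, still, level within 11 degrees, within 25 mm sideways of the mouth, lower rim 25 to 90 mm above it, clear of the bottle. Bottle upright, down in its well (all of step 2 and z of cap_center in the frame of bottle_mouth between 0.038 and 0.105 m and horizontal distance between cap_center and bottle_mouth below 0.025 m and angle between cap_center's own z axis and vertical below 0.2 rad and contact force between cap and the fingers above 1 N and contact force between cap and bottle below 0.1 N and linear speed of cap below 0.03 m/s and z of bottle_mouth in the frame of organiser between 0.096 and 0.106 m and angle between bottle_mouth's own z axis and vertical below 0.08 rad); the arm keeps its last pose, push and grip.
It fails at once if a bystander is moved by more than 30 mm (distance of any of ceramic_jar, nail_file, teether, cream_pot, thermometer, lotion_bottle from where it was at the start of the episode above 0.03 m).
It fails at once if the bottle is pulled up out of its well by more than 10 mm (z of bottle_mouth in the frame of organiser above 0.111 m).
It also fails if it takes over 64 s, if anything falls off the work surface, if the arm or the gripper's body presses on something with over 40 N, if the wrist force passes 120 N, or if a joint passes its speed limit or range.

## Working session

There is one attempt and no reset: what is moved stays moved. The work goes in short steps, Python scripts to look and compute and a tool call to move; the robot and the scene stay as the last step left them, time stands still between calls to the robot, and variables do not carry over. Pictures are saved under pics/ and viewed, at most 10 in all, crops included, and the job is handed in when it is done.

Besides the shell and the picture viewer there is one more tool, called after ">>>" as name([rows], argument=value, ...), one row to a line, values as JSON. jog_arm: Moves the arm, as the interface text tells. Shifts and turns lie within -1 to 1; 1 stands for 0.25 m of shift or 180 degrees of turn. Its arguments: {"type":"object","properties":{"increments":{"type":"array"},"force":{"type":"number"}},"required":["increments"]}

```bash
ls; mkdir -p pics
cat > h.py <<'E'
import numpy as np, cv2
from scipy.spatial.transform import Rotation as R
from workcell import env,cams,ticket,spotter
def q2R(q): return R.from_quat([q[1],q[2],q[3],q[0]]).as_matrix()
def cam(name):
    s=env.get_state(); c=cams.read_camera(name)
    if 'mount' in c:
        T=np.eye(4);T[:3,:3]=q2R(s['orientation']);T[:3,3]=s['tcp_pos'];M=T@np.array(c['mount']);c['Rm']=M[:3,:3];c['p']=M[:3,3]
    else:
        a=np.array(c['attitude']); c['Rm']=a if a.shape==(3,3) else q2R(a); c['p']=np.array(c['xyz'])
    return c
def hit(c,uv,z):
    d=c['Rm']@np.array([(uv[0]-c['cx'])/c['fx'],(uv[1]-c['cy'])/c['fy'],1.]); return c['p']+d*(z-c['p'][2])/d[2]
def proj(c,P):
    q=c['Rm'].T@(np.array(P)-c['p']); return np.array([c['fx']*q[0]/q[2]+c['cx'],c['fy']*q[1]/q[2]+c['cy']])
def save(c,n): cv2.imwrite('pics/'+n,c['pixels'][:,:,::-1])
E
python3 - <<'E'
from h import *
s=env.get_state();print(s)
for n in['top','scene','wrist']:
    c=cam(n);save(c,n+'0.png');print(n,c['p'].round(3),c['Rm'].round(2).tolist(),c['fx'],c['cx'],c['cy'])
    for t,z in[('organiser',0),('tin_a_center',.075),('base_tin_center',.025),('bottle_mouth',.101),('cap_center',.099),('cream_pot',0),('lotion_bottle',0),('ceramic_jar',0)]:
        for r in spotter.landmark_of(t,n)[:4]: print(t,round(r['conf'],2),np.round(r['uv']),hit(c,r['uv'],z).round(3))
E
python3 -c "
import cv2,numpy as np
cv2.imwrite('pics/both.png',cv2.resize(np.vstack([cv2.imread('pics/top0.png'),cv2.imread('pics/scene0.png')]),(480,600)))"
```

```text
pics
{'clock': 0.0, 'joint_pos': array([9.79398337e-01, 3.14015189e-01, 4.49537183e-02, 1.30360752e+00,
       1.55179838e-05, 1.43119492e+00]), 'qvel': array([ 0.00042072,  0.00127534, -0.00141789,  0.00243285,  0.00178326,
        0.00142858]), 'tau': array([ 5.59513428e-04, -4.80630434e+01,  2.98532510e+01,  1.93664973e-02,
       -5.95163829e-05,  7.33543658e-06]), 'tcp_pos': array([0.25074393, 0.51686336, 0.23039014]), 'orientation': array([-3.41907172e-04,  2.23981830e-01,  9.74592870e-01, -8.71711321e-04]), 'wrist_force': array([0.57620397, 0.31785036, 0.2971081 ]), 'ft_torque': array([ 0.01035055,  0.03296308, -0.07200573]), 'grip_force': 0.0, 'finger_gap': 0.08552050262211552}
top [0.411 0.105 1.325] [[-0.02, -0.99, 0.12], [-1.0, 0.02, 0.02], [-0.03, -0.12, -0.99]] 513.2973807540966 322.2634004689298 199.80578564696336
organiser 0.8 [446. 222.] [ 0.508 -0.177  0.   ]
tin_a_center 0.96 [462. 296.] [ 0.327 -0.191  0.075]
tin_a_center 0.77 [491. 151.] [ 0.677 -0.282  0.075]
tin_a_center 0.75 [358. 257.] [0.423 0.054 0.075]
tin_a_center 0.73 [359. 146.] [0.699 0.044 0.075]
base_
[... 560 characters left out ...]
ter 0.96 [243. 197.] [ 0.478 -0.111  0.075]
tin_a_center 0.89 [227. 186.] [ 0.409 -0.167  0.075]
tin_a_center 0.77 [169. 264.] [ 0.738 -0.276  0.075]
tin_a_center 0.65 [296. 198.] [0.498 0.052 0.075]
base_tin_center 0.64 [325. 209.] [0.5   0.144 0.025]
bottle_mouth 0.49 [215. 198.] [ 0.507 -0.188  0.101]
cap_center 0.67 [245. 198.] [ 0.513 -0.1    0.099]
cap_center 0.49 [215. 195.] [ 0.491 -0.19   0.099]
cream_pot 0.7 [328. 241.] [0.621 0.139 0.   ]
lotion_bottle 0.8 [248. 289.] [ 0.777 -0.088  0.   ]
ceramic_jar 0.88 [410. 208.] [0.491 0.428 0.   ]
wrist [0.19  0.547 0.373] [[0.44, 0.87, 0.24], [0.9, -0.42, -0.12], [0.0, 0.27, -0.96]] 282.56460785086983 316.21665694250345 199.74545417299225
```

View pics/top0.png

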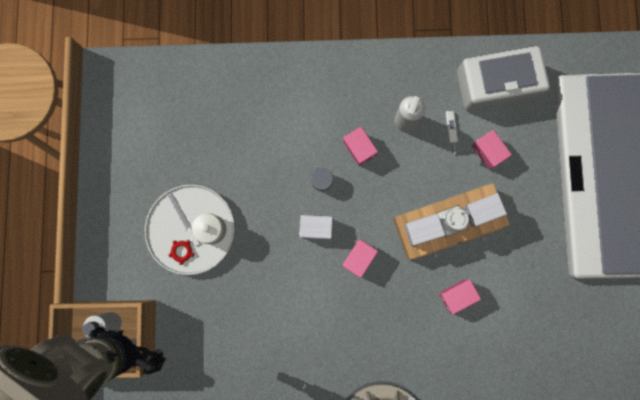

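View pics/scene0.png

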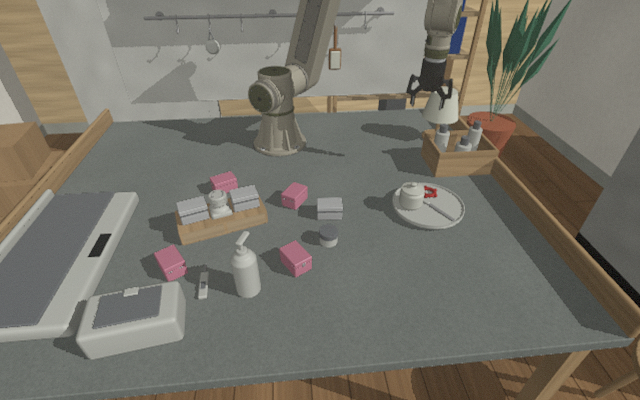

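The top picture shows the grey tins at about (425,229) for tin_a, (487,208) for tin_b and (316,227) for the lone base tin. The cap is at (456,218). Pink look-alikes are at (361,146), (491,150), (361,258) and (461,297), and they are not meant. The scene view agrees with this: the grey pair flanks the white cap on the organiser, and one grey tin stands in front of the cream pot.

Run:
```python
from h import *
c=cam('top');im=c['pixels']
cv2.imwrite('pics/crop1.png',cv2.resize(im[160:290,280:530,::-1],(750,390),interpolation=cv2.INTER_CUBIC))
hsv=cv2.cvtColor(im,cv2.COLOR_RGB2HSV)
m=((im.min(2)>130)&(hsv[...,1]<60)).astype(np.uint8)
n,l,st,ce=cv2.connectedComponentsWithStats(m)
for i in range(1,n):
    if 100<st[i,4]<2500 and 280<ce[i][0]<530 and 160<ce[i][1]<290:
        z=.05 if ce[i][0]<340 else .1
        p=np.argwhere(l==i)[:,::-1]
        q=np.array([hit(c,u,z)[:2] for u in p],np.float32)
        print(ce[i].round(1),st[i],q.mean(0),cv2.minAreaRect(q))
```

```text
[454.6 218.8] [ 405  193  101   52 2130] [ 0.5090714  -0.17760134] ((0.5076677203178406, -0.17826759815216064), (0.058273181319236755, 0.23794490098953247), 17.171356201171875)
[314.9 226.1] [298 214  34  25 747] [0.50253344 0.1571075 ] ((0.5029510259628296, 0.1573008894920349), (0.08220827579498291, 0.05797678977251053), 86.58123779296875)
```

View pics/crop1.png

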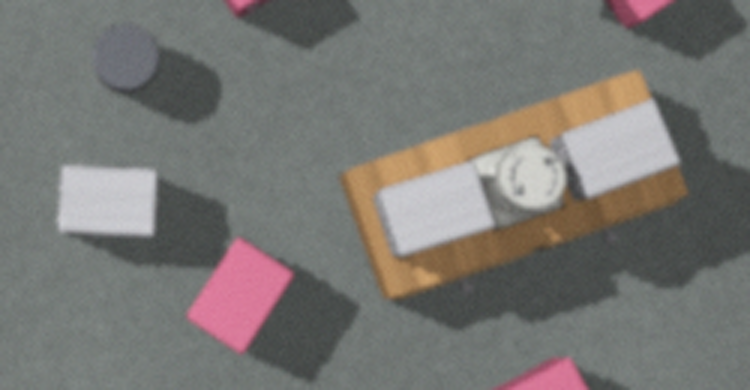

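The crop confirms it: the grey tins on the organiser sit on both sides of the white cap, and the lone grey tin is at left, near the dark cream pot. I'll move the wrist camera closer.

>>> jog_arm([
  [[0,0,0,0,0,0.0435,0],[0,0,0,0,0,0.0435,0],[0,0,0,0,0,0.0435,0],[0,0,0,0,0,0.0435,0],[0,0,0,0,0,0.0435,0],[0,0,0,0,0,0.0435,0],[-0.15,0.0586,-0.012,0,0,0,0],[-0.15,0.0586,-0.012,0,0,0,0],[-0.15,0.0586,-0.012,0,0,0,0],[-0.15,0.0586,-0.012,0,0,0,0],[-0.15,0.0586,-0.012,0,0,0,0],[-0.15,0.0586,-0.012,0,0,0,0],[-0.15,0.0586,-0.012,0,0,0,0],[-0.15,0.0586,-0.012,0,0,0,0],[-0.15,0.0586,-0.012,0,0,0,0],[-0.15,0.0586,-0.012,0,0,0,0],[0,0,0,0,0,0,0],[0,0,0,0,0,0,0],[0,0,0,0,0,0,0]],
])

```text
clock: 3.3
tcp_pos: [0.5009, 0.2026, 0.2612]
orientation: [-0.0, 0.594, 0.805, -0.0]
wrist_force: [0.2, -0.2, -0.7]
finger_gap: 0.0858
grip_force: 0.0
```

```bash
cat >> h.py <<'E'
def tins(c,z):
    im=c['pixels'];hsv=cv2.cvtColor(im,cv2.COLOR_RGB2HSV)
    m=((im.min(2)>130)&(hsv[...,1]<60)).astype(np.uint8);m=cv2.morphologyEx(m,cv2.MORPH_OPEN,np.ones((5,5)))
    n,l,st,ce=cv2.connectedComponentsWithStats(m)
    for i in range(1,n):
        if st[i,4]>500:
            cs,_=cv2.findContours((l==i).astype(np.uint8),cv2.RETR_EXTERNAL,cv2.CHAIN_APPROX_NONE)
            q=np.array([hit(c,u[0],z)[:2] for u in max(cs,key=len)],np.float32)
            r=cv2.minAreaRect(q); print(ce[i].round(),st[i,4],np.round(r[0],4),np.round(r[1],4),round(r[2],1))
def st():
    s=env.get_state();M=q2R(s['orientation']);print('t',round(s['clock'],2),'tcp',s['tcp_pos'].round(4),'psi',round(np.degrees(np.arctan2(M[1,1],M[0,1])),2),'z',M[:,2].round(3),'F',s['wrist_force'].round(1),'gap',round(s['finger_gap'],4),'grip',round(s['grip_force'],1),'j',s['joint_pos'].round(2))
E
python3 - <<'E'
from h import *
st();c=cam('wrist');save(c,'w1.png');tins(c,.05)
for t in['base_tin_center','tin_a_center']:
    for r in spotter.landmark_of(t,'wrist')[:4]: print(t,round(r['conf'],2),np.round(r['uv']),hit(c,r['uv'],.025).round(4))
E
```

```text
t 3.3 tcp [0.5009 0.2026 0.2612] psi 17.16 z [-0.001  0.    -1.   ] F [ 0.2 -0.2 -0.7] gap 0.0858 grip 0.0 j [0.24 0.24 0.02 1.35 0.   1.51]
[327. 159.] 167986 [0.501  0.1668] [0.9717 0.4777] 19.6
[ 10. 209.] 1386 [0.1325 0.0462] [0.028  0.1157] 0.4
[487. 381.] 1482 [ 0.8596 -0.0227] [0.0857 0.0851] 17.1
base_tin_center 0.59 [305. 202.] [0.4987 0.1591 0.025 ]
tin_a_center 0.9 [413. 312.] [0.71   0.0387 0.025 ]
tin_a_center 0.8 [147. 364.] [ 0.3272 -0.1851  0.025 ]
tin_a_center 0.76 [233. 257.] [0.4208 0.0484 0.025 ]
```

View pics/w1.png

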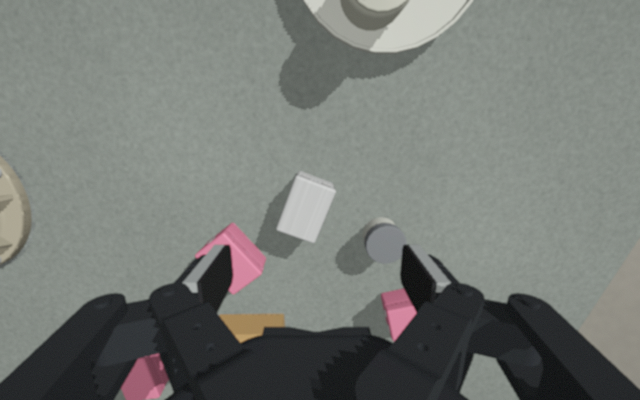

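The wrist view shows the lone grey tin, with its top face at about (306,207). The far-side face shows as a thin strip along its top edge at (318,178), and the cream pot is at (384,242). The wrist picture is brighter, so I'll raise the brightness threshold and keep the top face only.

```bash
cat >> h.py <<'E'
def tinat(c,seed,z):
    im=c['pixels'].copy();g=cv2.GaussianBlur(im,(3,3),0);msk=np.zeros((402,642),np.uint8)
    cv2.floodFill(g,msk,tuple(seed),(0,0,0),(14,)*3,(14,)*3,4|cv2.FLOODFILL_MASK_ONLY|cv2.FLOODFILL_FIXED_RANGE|(255<<8))
    m=cv2.morphologyEx(msk[1:-1,1:-1],cv2.MORPH_OPEN,np.ones((5,5)))
    m=cv2.morphologyEx(m,cv2.MORPH_CLOSE,np.ones((5,5)))
    cs,_=cv2.findContours(m,cv2.RETR_EXTERNAL,cv2.CHAIN_APPROX_NONE);cc=max(cs,key=len)[:,0]
    q=np.array([hit(c,u,z)[:2] for u in cc],np.float32);r=cv2.minAreaRect(q)
    px=[proj(c,[*b,z]).round().astype(int).tolist() for b in cv2.boxPoints(r)]
    print('seed',seed,im[seed[1],seed[0]],np.round(r[0],4),np.round(r[1],4),round(r[2],1),px);return r
E
python3 - <<'E'
from h import *
c=cam('wrist');tinat(c,(306,210),.05)
print(c['pixels'][206,264:344:4].tolist())
E
```

```text
seed (306, 210) [194 195 194] [0.5009 0.158 ] [0.0792 0.0515] 86.1 [[277, 229], [313, 242], [336, 189], [298, 175]]
[[141, 148, 141], [120, 127, 120], [103, 109, 103], [101, 106, 101], [103, 108, 103], [131, 134, 130], [194, 194, 193], [196, 198, 196], [193, 194, 192], [197, 199, 198], [194, 196, 194], [195, 196, 194], [194, 196, 194], [198, 199, 198], [196, 197, 195], [196, 198, 196], [189, 191, 189], [139, 145, 139], [140, 146, 139], [141, 147, 140]]
```

>>> jog_arm([
  [[-0.129,-0.045,0,0,0,0,0],[-0.129,-0.045,0,0,0,0,0],[-0.129,-0.045,0,0,0,0,0],[-0.129,-0.045,0,0,0,0,0],[-0.129,-0.045,0,0,0,0,0],[-0.129,-0.045,0,0,0,0,0],[-0.129,-0.045,0,0,0,0,0],[-0.129,-0.045,0,0,0,0,0],[0,0,0,0,0,0,0],[0,0,0,0,0,0,0],[0,0,0,0,0,0,0]],
])

```text
clock: 4.6
tcp_pos: [0.4914, -0.0699, 0.2613]
orientation: [-0.0, 0.593, 0.805, 0.0]
wrist_force: [0.5, 0.3, -0.6]
finger_gap: 0.0853
grip_force: 0.0
```

Run:
```python
from h import *
st();c=cam('wrist');save(c,'w2.png')
for P in [(.484,-.10,.1),(.532,-.254,.1)]:
    u=proj(c,P).round().astype(int).tolist();print(u)
    try: tinat(c,u,.1)
    except Exception as e: print(e)
for r in spotter.landmark_of('cap_center','wrist')[:2]: print(round(r['conf'],2),np.round(r['uv']),hit(c,r['uv'],.099).round(4))
```

```text
t 4.6 tcp [ 0.4914 -0.0699  0.2613] psi 17.21 z [-0.  0. -1.] F [ 0.5  0.3 -0.6] gap 0.0853 grip 0.0 j [-0.3   0.15 -0.09  1.33  0.    0.97]
[302, 209]
seed [302, 209] [196 198 196] [ 0.4861 -0.1083] [0.0521 0.0811] 16.7 [[277, 181], [279, 249], [324, 249], [325, 181]]
[304, 329]
max() iterable argument is empty
0.81 [301. 273.] [ 0.5062 -0.178   0.099 ]
0.39 [460.  46.] [0.5835 0.1032 0.099 ]
```

View pics/w2.png

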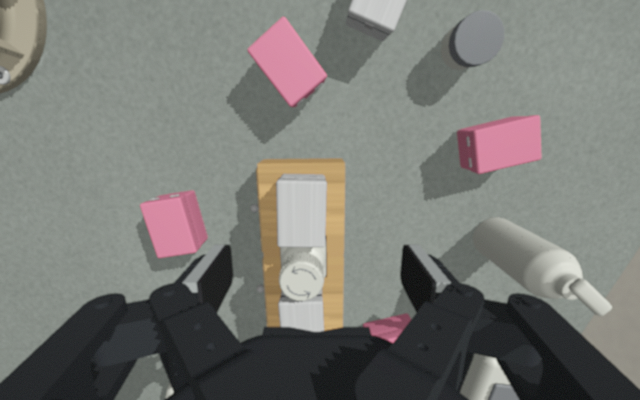

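Tin_a's top face is centred at (302,213). The cap is at (301,275), tin_b is partly hidden at (302,315), and the base tin is at the top, (378,8). I'll grasp tin_a across its 56 mm.

>>> jog_arm([
  [[-0.132,-0.064,0,0,0,0,0],[0,0,0.12,0,0,0,0],[0,0,0.12,0,0,0,0],[0,0,0.12,0,0,0,0],[0,0,0.12,0,0,0,0],[0,0,0.12,0,0,0,0],[0,0,0.12,0,0,0,0],[0,0,0.07,0,0,0,0],[0,0,0,0,0,0,0],[0,0,0,0,0,0,0],[0,0,0,0,0,0,0]],
], force=30)

```text
clock: 5.8
tcp_pos: [0.4872, -0.1071, 0.0651]
orientation: [0.001, 0.594, 0.805, 0.0]
wrist_force: [0.7, -0.2, 0.3]
finger_gap: 0.085
grip_force: 0.0
```

>>> jog_arm([
  [[0,0,0,0,0,0,255],[0,0,0,0,0,0,255],[0,0,0,0,0,0,255],[0,0,0,0,0,0,255],[0,0,0,0,0,0,255],[0,0,0,0,0,0,255],[0,0,0,0,0,0,255],[0,0,0,0,0,0,255]],
])

```text
clock: 6.6
tcp_pos: [0.4867, -0.1075, 0.0648]
orientation: [0.001, 0.594, 0.805, 0.0]
wrist_force: [-1.2, 0.2, 6.7]
finger_gap: 0.0555
grip_force: 33.0
```

>>> jog_arm([
  [[0,0,-0.04,0,0,0,255],[0,0,-0.12,0,0,0,255],[0,0,-0.12,0,0,0,255],[0,0,-0.12,0,0,0,255],[0,0,-0.12,0,0,0,255],[0,0,-0.12,0,0,0,255],[0.08,0.028,0,0,0,0,255],[0.14,0.05,0,0,0,0,255],[0.14,0.05,0,0,0,0,255],[0.14,0.05,0,0,0,0,255],[0.14,0.05,0,0,0,0,255],[0.14,0.05,0,0,0,0,255],[0.14,0.05,0,0,0,0,255],[0.14,0.05,0,0,0,0,255],[0.14,0.05,0,0,0,0,255],[0.03,0.016,0,0,0,0.0387,255],[0,0,0,0,0,0.0387,255],[0,0,0,0,0,0.0387,255],[0,0,0,0,0,0,255],[0,0,0,0,0,0,255]],
])

```text
clock: 8.6
tcp_pos: [0.5013, 0.2193, 0.224]
orientation: [-0.0, 0.729, 0.685, -0.0]
wrist_force: [0.5, -0.7, -1.5]
finger_gap: 0.0555
grip_force: 32.4
```

Run:
```python
from h import *
st();c=cam('wrist');save(c,'w3.png');u=proj(c,(.502,.155,.05)).round().astype(int).tolist();tinat(c,u,.05)
print('tcp px',proj(c,env.get_state()['tcp_pos']))
```

```text
t 8.6 tcp [0.5013 0.2193 0.224 ] psi -3.6 z [-0.  0. -1.] F [ 0.5 -0.7 -1.5] gap 0.0555 grip 32.4 j [ 0.27  0.26 -0.04  1.27  0.    1.9 ]
seed [320, 235] [187 189 187] [0.4961 0.1147] [0.1863 0.1543] 86.4 [[259, 329], [375, 329], [384, 193], [250, 193]]
tcp px [316.47815619 250.85364596]
```

View pics/w3.png

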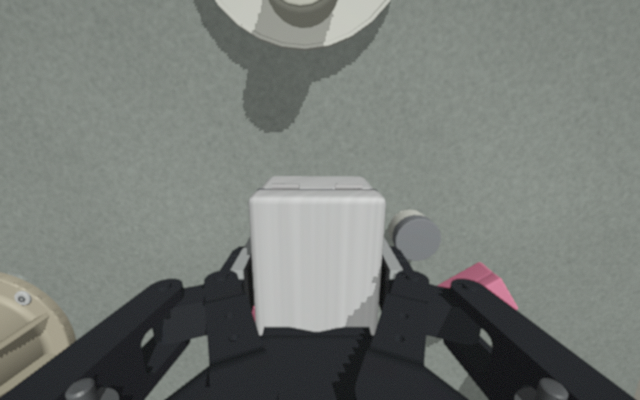

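The held tin fills columns 250–385, with its +x top edge at row 194, and it hides the base tin. I can get the tin's offset in the hand from that edge.

Run:
```python
from h import *
s=env.get_state();c=cam('wrist');M=q2R(s['orientation'])
for uv in [(250,194),(317,194),(384,194),(317,178)]:
    for z in (.259,.2092):print(uv,z,(M.T@(hit(c,uv,z)-s['tcp_pos'])).round(4))
g=c['pixels'].mean(2);print(g[170:206,317].round().tolist(),g[215,240:262].round().tolist(),g[215,376:396].round().tolist())
c=cam('top');save(c,'t2.png');tins(c,.05)
```

```text
(250, 194) 0.259 [ 0.0411 -0.0258 -0.0351]
(250, 194) 0.2092 [ 0.0283 -0.0378  0.0147]
(317, 194) 0.259 [ 0.0411  0.0002 -0.0351]
(317, 194) 0.2092 [0.0283 0.0004 0.0147]
(384, 194) 0.259 [ 0.0411  0.0262 -0.0351]
(384, 194) 0.2092 [0.0283 0.0386 0.0147]
(317, 178) 0.259 [ 0.0474  0.0002 -0.0351]
(317, 178) 0.2092 [0.0375 0.0004 0.0147]
[134.0, 135.0, 134.0, 133.0, 133.0, 140.0, 155.0, 166.0, 170.0, 172.0, 172.0, 173.0, 173.0, 176.0, 176.0, 176.0, 177.0, 179.0, 168.0, 148.0, 154.0, 167.0, 170.0, 172.0, 175.0, 180.0, 189.0, 198.0, 205.0, 207.0, 205.0, 202.0, 198.0, 194.0, 190.0, 187.0] [140.0, 136.0, 137.0, 139.0, 139.0, 140.0, 140.0, 137.0, 134.0, 137.0, 151.0, 162.0, 169.0, 175.0, 181.0, 184.0, 184.0, 184.0, 184.0, 186.0, 186.0, 187.0] [186.0, 187.0, 189.0, 189.0, 187.0, 185.0, 181.0, 176.0, 163.0, 143.0, 137.0, 139.0, 142.0, 140.0, 139.0, 136.0, 134.0, 136.0, 137.0, 135.0]
[495.  74.] 1956 [ 0.8815 -0.3265] [0.1182 0.2228] 9.3
[579. 179.] 6171 [ 0.6208 -0.4984] [0.0827 0.5093] 90.0
[271. 189.] 824 [0.6003 0.2664] [0.1763 0.0311] 14.3
[239. 181.] 1251 [0.6203 0.3479] [0.0848 0.1032] 14.7
[188. 226.] 5232 [0.5105 0.483 ] [0.2453 0.1922] 13.1
[471. 213.] 1395 [ 0.5242 -0.2297] [0.0595 0.1637] 16.7
[263. 320.] 9761 [0.3054 0.2923] [0.4751 0.1556] 12.4
[316. 226.] 684 [0.5022 0.1542] [0.0756 0.0562] 85.6
```

>>> jog_arm([
  [[-0.125,0.009,0,0,0,0,255],[-0.124,0.009,0,0,0,0,255],[0,0,0.12,0,0,0,255],[0,0,0.12,0,0,0,255],[0,0,0.12,0,0,0,255],[0,0,0.12,0,0,0,255],[0,0,0.08,0,0,0,255],[0,0,0.04,0,0,0,255],[0,0,0.02,0,0,0,255],[0,0,0.012,0,0,0,255],[0,0,0,0,0,0,255],[0,0,0,0,0,0,255]],
])

```text
clock: 9.95
tcp_pos: [0.5027, 0.1571, 0.0668]
orientation: [0.001, 0.73, 0.684, 0.001]
wrist_force: [-0.2, -0.0, -2.4]
finger_gap: 0.0554
grip_force: 32.5
```

>>> jog_arm([
  [[0,0,0.004,0,0,0,255],[0,0,0.003,0,0,0,255],[0,0,0,0,0,0,255],[0,0,0,0,0,0,255]],
])

```text
clock: 10.35
tcp_pos: [0.5024, 0.1571, 0.0648]
orientation: [0.0, 0.73, 0.684, 0.001]
wrist_force: [-0.8, -0.3, 6.0]
finger_gap: 0.0554
grip_force: 33.1
```

>>> jog_arm([
  [[0,0,0,0,0,0,0],[0,0,0,0,0,0,0],[0,0,0,0,0,0,0],[0,0,0,0,0,0,0],[0,0,-0.04,0,0,0,0],[0,0,-0.08,0,0,0,0],[0,0,-0.16,0,0,0,0],[0,0,-0.16,0,0,0,0],[0,0,-0.16,0,0,0,0],[0,0,-0.16,0,0,0,0],[0,0,-0.12,0,0,0,0],[0.06,0,0,0,0,0,0],[0.06,0,0,0,0,0,0],[0,0,0,0,0,0,0],[0,0,0,0,0,0,0]],
])

```text
clock: 11.85
tcp_pos: [0.5029, 0.1874, 0.2825]
orientation: [-0.001, 0.729, 0.684, -0.001]
wrist_force: [-0.6, -0.9, 0.6]
finger_gap: 0.0854
grip_force: 0.0
```

Run:
```python
from h import *
st();c=cam('wrist');save(c,'w4.png');u=proj(c,(.502,.157,.1)).round().astype(int).tolist();tinat(c,u,.1)
```

```text
t 11.85 tcp [0.5029 0.1874 0.2825] psi -3.68 z [-0.003 -0.001 -1.   ] F [-0.6 -0.9  0.6] gap 0.0854 grip 0.0 j [ 0.21  0.23  0.06  1.4  -0.    1.84]
seed [317, 206] [192 194 192] [0.5036 0.1606] [0.0806 0.0516] 85.3 [[297, 234], [339, 235], [342, 170], [297, 170]]
```

View pics/w4.png

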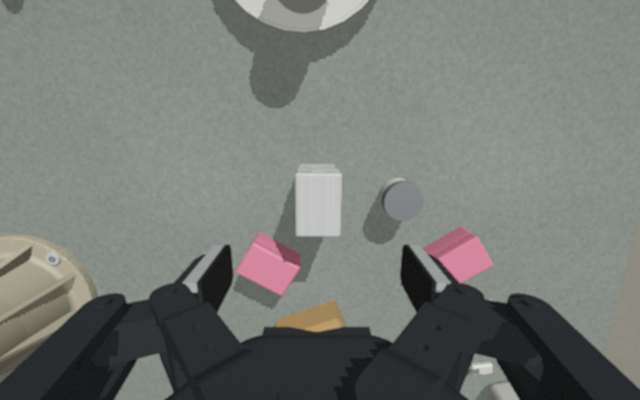

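The stacked tin's top is at (318,204), and both tins' +y sides show as a strip in rows 164–172. The column looks flush. I'll check it numerically.

Run:
```python
from h import *
c=cam('wrist');g=c['pixels'].mean(2)
print(g[158:180,319].round().tolist());print(g[228:242,319].round().tolist())
for uv,z in [((319,163.5),0),((319,172),.1),((319,172),.05),((319,236),.1)]: print(uv,z,hit(c,uv,z).round(4))
print(g[167,285:350].round().tolist());print(g[200,285:350].round().tolist())
a=np.radians(-3.7)
for z in(0,.05,.1):print(z,[proj(c,np.array([.502-np.sin(a)*.04+s*.028*np.cos(a),.157+.04*np.cos(a)+s*.028*np.sin(a),z])).round(1).tolist() for s in(-1,1)])
```

```text
[144.0, 144.0, 142.0, 141.0, 144.0, 156.0, 171.0, 179.0, 179.0, 178.0, 177.0, 179.0, 180.0, 182.0, 185.0, 196.0, 203.0, 200.0, 195.0, 193.0, 194.0, 194.0]
[192.0, 193.0, 193.0, 193.0, 194.0, 194.0, 192.0, 171.0, 136.0, 107.0, 100.0, 100.0, 99.0, 100.0]
(319, 163.5) 0 [0.5069 0.1933 0.    ]
(319, 172) 0.1 [0.5065 0.1981 0.1   ]
(319, 172) 0.05 [0.5063 0.1893 0.05  ]
(319, 236) 0.1 [0.5015 0.1184 0.1   ]
[140.0, 140.0, 139.0, 139.0, 137.0, 139.0, 138.0, 140.0, 141.0, 141.0, 141.0, 145.0, 153.0, 164.0, 171.0, 176.0, 175.0, 171.0, 170.0, 168.0, 168.0, 169.0, 169.0, 168.0, 168.0, 172.0, 175.0, 177.0, 177.0, 177.0, 177.0, 177.0, 177.0, 177.0, 178.0, 178.0, 177.0, 174.0, 169.0, 168.0, 167.0, 167.0, 167.0, 168.0, 169.0, 170.0, 173.0, 177.0, 177.0, 172.0, 164.0, 157.0, 151.0, 146.0, 145.0, 142.0, 142.0, 143.0, 142.0, 141.0, 139.0, 140.0, 140.0, 141.0, 142.0]
[129.0, 112.0, 100.0, 99.0, 101.0, 100.0, 101.0, 100.0, 100.0, 111.0, 143.0, 172.0, 186.0, 190.0, 193.0, 194.0, 195.0, 195.0, 195.0, 194.0, 192.0, 192.0, 191.0, 193.0, 194.0, 196.0, 196.0, 196.0, 194.0, 194.0, 193.0, 194.0, 194.0, 193.0, 194.0, 193.0, 193.0, 193.0, 194.0, 192.0, 192.0, 196.0, 198.0, 198.0, 195.0, 193.0, 196.0, 197.0, 197.0, 196.0, 195.0, 195.0, 194.0, 194.0, 191.0, 179.0, 159.0, 144.0, 143.0, 143.0, 141.0, 142.0, 140.0, 141.0, 140.0]
0 [[298.7, 161.2], [336.0, 161.2]]
0.05 [[296.3, 166.4], [338.4, 166.4]]
0.1 [[293.3, 173.1], [341.6, 173.1]]
```

Run:
```python
from h import *
c=cam('wrist');mt=np.array(c['mount'])
def load(f,p,psi):
    a=np.radians(psi);d=dict(c);T=np.eye(4);T[:3,:3]=np.array([[-np.sin(a),np.cos(a),0],[np.cos(a),np.sin(a),0],[0,0,-1]]);T[:3,3]=p
    M=T@mt;d['Rm']=M[:3,:3];d['p']=M[:3,3];d['pixels']=cv2.imread('pics/'+f);return d
def prof(d,cx,cy,yaw,z,ax,off):
    g=d['pixels'].mean(2).astype(np.float32);a=np.radians(yaw);ex=np.array([np.cos(a),np.sin(a)]);ey=np.array([-np.sin(a),np.cos(a)])
    t=np.arange(-.06,.0601,.002);A,B=(ey,ex) if ax=='y' else (ex,ey);out=np.zeros(len(t))
    for o in off:
        uv=np.array([proj(d,[*(np.array([cx,cy])+A*s+B*o),z]) for s in t],np.float32);out+=cv2.remap(g,uv[:,:1].copy(),uv[:,1:].copy(),1)[:,0]
    out/=len(off);k=[i for i in range(len(t)) if abs(t[i])>.02 and abs(t[i])<.052]
    print(ax,z,[(int(round(t[i]*1000)),int(out[i])) for i in k])
o=np.linspace(-.012,.012,7)
w1=load('w1.png',[.5009,.2026,.2612],17.16);w4=load('w4.png',[.5029,.1874,.2825],-3.68)
for d,z in((w1,.05),(w4,.1)):
    prof(d,.502,.157,-3.7,z,'y',o);prof(d,.502,.157,-3.7,z,'x',o)
```

```text
y 0.05 [(-52, 110), (-50, 109), (-48, 110), (-46, 109), (-44, 108), (-42, 118), (-40, 159), (-38, 190), (-36, 195), (-34, 195), (-32, 195), (-30, 195), (-28, 195), (-26, 195), (-24, 195), (-22, 195), (20, 195), (22, 195), (24, 195), (26, 195), (28, 195), (30, 195), (32, 195), (34, 197), (36, 204), (38, 196), (40, 175), (42, 177), (44, 175), (46, 158), (48, 143), (50, 142)]
x 0.05 [(-52, 142), (-50, 139), (-48, 131), (-46, 123), (-44, 115), (-42, 110), (-40, 105), (-38, 102), (-36, 103), (-34, 103), (-32, 103), (-30, 123), (-28, 167), (-26, 189), (-24, 194), (-22, 196), (20, 195), (22, 195), (24, 187), (26, 159), (28, 141), (30, 141), (32, 141), (34, 141), (36, 141), (38, 141), (40, 142), (42, 140), (44, 139), (46, 139), (48, 140), (50, 141)]
y 0.1 [(-52, 117), (-50, 116), (-48, 114), (-46, 112), (-44, 111), (-42, 110), (-40, 114), (-38, 146), (-36, 184), (-34, 194), (-32, 193), (-30, 193), (-28, 193), (-26, 193), (-24, 193), (-22, 193), (20, 194), (22, 193), (24, 194), (26, 194), (28, 194), (30, 194), (32, 194), (34, 194), (36, 194), (38, 202), (40, 198), (42, 177), (44, 178), (46, 175), (48, 174), (50, 176)]
x 0.1 [(-52, 139), (-50, 139), (-48, 140), (-46, 141), (-44, 137), (-42, 131), (-40, 120), (-38, 111), (-36, 103), (-34, 102), (-32, 101), (-30, 100), (-28, 106), (-26, 150), (-24, 185), (-22, 192), (20, 195), (22, 194), (24, 194), (26, 191), (28, 168), (30, 141), (32, 140), (34, 139), (36, 139), (38, 140), (40, 138), (42, 138), (44, 137), (46, 140), (48, 140), (50, 140)]
```

The base centre is within 1 mm of (0.501,0.156) and the upper tin is at (0.503,0.158), so the stack is about 3 mm off, which is within tolerance. Next is tin_b.

>>> jog_arm([
  [[-0.1,0.0184,0,0,0,0,0],[-0.167,0.0184,0,0,0,0,0],[-0.167,0.0184,0,0,0,0,0],[-0.167,0.0184,0,0,0,0,0],[-0.167,0.0184,0,0,0,0,0],[-0.167,0.0184,0,0,0,0,0],[-0.167,0.0184,0,0,0,0,0],[-0.167,0.0184,0,0,0,0,0],[-0.167,0.0184,0,0,0,0,0],[-0.067,0,0,0,0,0,0],[0,0,0,0,0,-0.0387,0],[0,0,0,0,0,-0.0387,0],[0,0,0,0,0,-0.0387,0],[0,0,0,0,0,0,0],[0,0,0,0,0,0,0]],
])

```text
clock: 13.5
tcp_pos: [0.5202, -0.1905, 0.2839]
orientation: [-0.0, 0.595, 0.804, 0.0]
wrist_force: [-0.2, 0.6, -0.3]
finger_gap: 0.0854
grip_force: 0.0
```

```bash
cat >> h.py <<'E'
def prof(d,cx,cy,yaw,z,ax,off=np.linspace(-.012,.012,7)):
    g=d['pixels'].mean(2).astype(np.float32);a=np.radians(yaw);ex=np.array([np.cos(a),np.sin(a)]);ey=np.array([-np.sin(a),np.cos(a)])
    t=np.arange(-.06,.0601,.002);A,B=(ey,ex) if ax=='y' else (ex,ey);out=np.zeros(len(t))
    for o in off:
        uv=np.array([proj(d,[*(np.array([cx,cy])+A*s+B*o),z]) for s in t],np.float32);out+=cv2.remap(g,uv[:,:1].copy(),uv[:,1:].copy(),1)[:,0]
    out/=len(off);k=[i for i in range(len(t)) if abs(t[i])>.02 and abs(t[i])<.052]
    print(ax,z,[(int(round(t[i]*1000)),int(out[i])) for i in k])
E
python3 - <<'E'
from h import *
st();c=cam('wrist');save(c,'w5.png');u=proj(c,(.529,-.251,.1)).round().astype(int).tolist();r=tinat(c,u,.1)
prof(c,.529,-.251,17,.1,'y');prof(c,.529,-.251,17,.1,'x')
for r in spotter.landmark_of('cap_center','wrist')[:2]: print(round(r['conf'],2),np.round(r['uv']),hit(c,r['uv'],.099).round(4))
for r in spotter.cut_out('cap_center','wrist')[:1]:
    cs,_=cv2.findContours(r['region'].astype(np.uint8),0,1);print(cv2.minEnclosingCircle(max(cs,key=len)))
E
```

```text
t 13.5 tcp [ 0.5202 -0.1905  0.2839] psi 16.98 z [-0.  0. -1.] F [-0.2  0.6 -0.3] gap 0.0854 grip 0.0 j [-0.5   0.26  0.11  1.41  0.    0.78]
seed [309, 230] [195 196 194] [ 0.5298 -0.2532] [0.0516 0.0773] 19.5 [[285, 202], [290, 261], [331, 259], [329, 200]]
y 0.1 [(-52, 128), (-50, 109), (-48, 102), (-46, 101), (-44, 117), (-42, 165), (-40, 193), (-38, 196), (-36, 195), (-34, 195), (-32, 195), (-30, 195), (-28, 195), (-26, 195), (-24, 195), (-22, 195), (20, 195), (22, 195), (24, 195), (26, 195), (28, 195), (30, 195), (32, 197), (34, 198), (36, 173), (38, 136), (40, 130), (42, 136), (44, 142), (46, 171), (48, 192), (50, 195)]
x 0.1 [(-52, 104), (-50, 103), (-48, 105), (-46, 112), (-44, 120), (-42, 121), (-40, 121), (-38, 121), (-36, 121), (-34, 121), (-32, 121), (-30, 121), (-28, 146), (-26, 181), (-24, 193), (-22, 196), (20, 196), (22, 196), (24, 196), (26, 188), (28, 166), (30, 160), (32, 160), (34, 159), (36, 159), (38, 159), (40, 159), (42, 159), (44, 159), (46, 159), (48, 159), (50, 154)]
0.68 [306. 168.] [ 0.5051 -0.1791  0.099 ]
((308.1506042480469, 171.1787109375), 23.547508239746094)
```

View pics/w5.png

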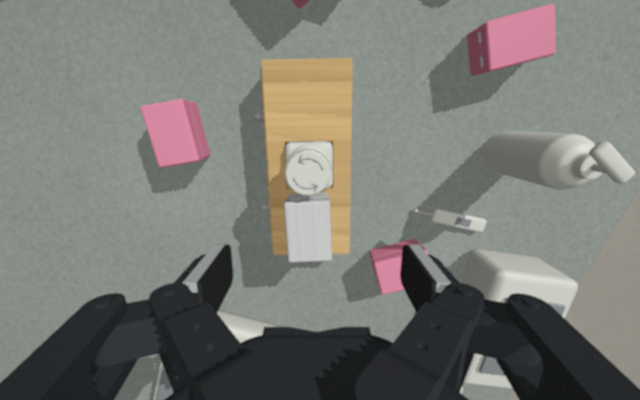

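Tin_b's top face is centred at about (308,230) and the cap at (308,170). The pink tin at (400,265) is clear of the fingers. I'll grasp tin_b now.

>>> jog_arm([
  [[-0.127,-0.018,0,0,0,0,0],[-0.127,-0.018,0,0,0,0,0],[0,0,0.12,0,0,0,0],[0,0,0.12,0,0,0,0],[0,0,0.12,0,0,0,0],[0,0,0.12,0,0,0,0],[0,0,0.12,0,0,0,0],[0,0,0.12,0,0,0,0],[0,0,0.12,0,0,0,0],[0,0,0.034,0,0,0,0],[0,0,0,0,0,0,0],[0,0,0,0,0,0,0],[0,0,0,0,0,0,255],[0,0,0,0,0,0,255],[0,0,0,0,0,0,255],[0,0,0,0,0,0,255],[0,0,0,0,0,0,255],[0,0,0,0,0,0,255],[0,0,0,0,0,0,255],[0,0,0,0,0,0,255]],
])

```text
clock: 15.65
tcp_pos: [0.5316, -0.2547, 0.0672]
orientation: [0.002, 0.594, 0.805, 0.0]
wrist_force: [-1.0, -0.3, 6.1]
finger_gap: 0.056
grip_force: 32.5
```

>>> jog_arm([
  [[0,0,-0.04,0,0,0,255],[0,0,-0.15,0,0,0,255],[0,0,-0.15,0,0,0,255],[0,0,-0.15,0,0,0,255],[0,0,-0.15,0,0,0,255],[0,0,-0.15,0,0,0,255],[0.1,0.023,0,0,0,0,255],[0.148,0.035,0,0,0,0,255],[0.148,0.035,0,0,0,0,255],[0.148,0.035,0,0,0,0,255],[0.148,0.035,0,0,0,0,255],[0.148,0.035,0,0,0,0,255],[0.148,0.035,0,0,0,0,255],[0.148,0.035,0,0,0,0,255],[0.148,0.035,0,0,0,0,255],[0.148,0.035,0,0,0,0,255],[0.148,0.035,0,0,0,0,255],[0.148,0.035,0,0,0,0,255],[0.048,0.012,0,0,0,0.0385,255],[0,0,0,0,0,0.0385,255]],
])

```text
clock: 17.65
tcp_pos: [0.4994, 0.2034, 0.2634]
orientation: [-0.0, 0.687, 0.727, 0.0]
wrist_force: [0.3, -0.4, -1.8]
finger_gap: 0.0556
grip_force: 32.4
```

>>> jog_arm([
  [[0,0,0,0,0,0.0385,255],[0,0,0,0,0,0,255],[0,0,0,0,0,0,255],[0,0,0,0,0,0,255]],
])

```text
clock: 18.05
tcp_pos: [0.5001, 0.201, 0.2633]
orientation: [-0.0, 0.729, 0.685, 0.0]
wrist_force: [0.2, 0.3, -1.5]
finger_gap: 0.0556
grip_force: 32.3
```

Run:
```python
from h import *
st();s=env.get_state();c=cam('wrist');save(c,'w6.png');M=q2R(s['orientation']);g=c['pixels'].mean(2)
print(g[170:206,317].round().tolist())
for uv in [(317,192),(317,194),(317,196)]: print(uv,(M.T@(hit(c,uv,s['tcp_pos'][2]+.0328)-s['tcp_pos'])).round(4))
```

```text
t 18.05 tcp [0.5001 0.201  0.2633] psi -3.56 z [ 0.  0. -1.] F [ 0.2  0.3 -1.5] gap 0.0556 grip 32.3 j [0.23 0.24 0.02 1.35 0.   1.87]
[137.0, 138.0, 136.0, 134.0, 142.0, 157.0, 166.0, 169.0, 170.0, 172.0, 172.0, 173.0, 174.0, 174.0, 176.0, 176.0, 178.0, 173.0, 154.0, 146.0, 158.0, 167.0, 169.0, 173.0, 177.0, 184.0, 192.0, 201.0, 206.0, 206.0, 203.0, 198.0, 194.0, 190.0, 188.0, 187.0]
(317, 192) [ 0.0413  0.0002 -0.0328]
(317, 194) [ 0.0405  0.0002 -0.0328]
(317, 196) [ 0.0397  0.0002 -0.0328]
```

>>> jog_arm([
  [[-0.089,0.009,0,0,0,0,255],[-0.088,0.008,0,0,0,0,255],[0,0,0.12,0,0,0,255],[0,0,0.12,0,0,0,255],[0,0,0.12,0,0,0,255],[0,0,0.1,0,0,0,255],[0,0,0.06,0,0,0,255],[0,0,0.04,0,0,0,255],[0,0,0.016,0,0,0,255],[0,0,0,0,0,0,255],[0,0,0,0,0,0,255]],
])

```text
clock: 19.2
tcp_pos: [0.5022, 0.1568, 0.12]
orientation: [0.0, 0.729, 0.684, 0.001]
wrist_force: [-0.0, -0.6, -0.6]
finger_gap: 0.0558
grip_force: 32.3
```

>>> jog_arm([
  [[0,0,0.004,0,0,0,255],[0,0,0,0,0,0,255],[0,0,0,0,0,0,255]],
])

```text
clock: 19.5
tcp_pos: [0.5018, 0.1568, 0.1185]
orientation: [0.0, 0.729, 0.684, 0.0]
wrist_force: [0.2, -0.5, -0.9]
finger_gap: 0.0559
grip_force: 32.3
```

>>> jog_arm([
  [[0,0,0.004,0,0,0,255],[0,0,0.002,0,0,0,255],[0,0,0,0,0,0,255],[0,0,0,0,0,0,255]],
])

```text
clock: 19.9
tcp_pos: [0.5019, 0.1568, 0.1172]
orientation: [0.0, 0.729, 0.684, 0.0]
wrist_force: [-1.8, 0.8, 6.0]
finger_gap: 0.0558
grip_force: 32.8
```

>>> jog_arm([
  [[0,0,0,0,0,0,0],[0,0,0,0,0,0,0],[0,0,0,0,0,0,0],[0,0,0,0,0,0,0],[0,0,-0.04,0,0,0,0],[0,0,-0.08,0,0,0,0],[0,0,-0.16,0,0,0,0],[0,0,-0.16,0,0,0,0],[0,0,-0.16,0,0,0,0],[0,0,-0.12,0,0,0,0],[0.06,0,0,0,0,0,0],[0.06,0,0,0,0,0,0],[0,0,0,0,0,0,0],[0,0,0,0,0,0,0]],
])

```text
clock: 21.3
tcp_pos: [0.5026, 0.1872, 0.295]
orientation: [-0.001, 0.729, 0.685, -0.001]
wrist_force: [-0.5, 0.6, 0.3]
finger_gap: 0.0856
grip_force: 0.0
```

Run:
```python
from h import *
st();c=cam('wrist');save(c,'w7.png')
prof(c,.502,.157,-3.7,.15,'y');prof(c,.502,.157,-3.7,.15,'x')
u=proj(c,(.502,.157,.15)).round().astype(int).tolist();tinat(c,u,.15)
cv2.imwrite('pics/w7c.png',cv2.resize(c['pixels'][120:270,240:420,::-1],None,fx=3,fy=3,interpolation=cv2.INTER_CUBIC))
```

```text
t 21.3 tcp [0.5026 0.1872 0.295 ] psi -3.57 z [-0.003 -0.001 -1.   ] F [-0.5  0.6  0.3] gap 0.0856 grip 0.0 j [ 0.21  0.23  0.09  1.43 -0.    1.84]
y 0.15 [(-52, 130), (-50, 129), (-48, 127), (-46, 126), (-44, 124), (-42, 122), (-40, 131), (-38, 168), (-36, 192), (-34, 193), (-32, 193), (-30, 193), (-28, 193), (-26, 193), (-24, 193), (-22, 193), (20, 193), (22, 193), (24, 193), (26, 193), (28, 193), (30, 193), (32, 193), (34, 193), (36, 195), (38, 203), (40, 190), (42, 170), (44, 178), (46, 177), (48, 197), (50, 179)]
x 0.15 [(-52, 140), (-50, 141), (-48, 139), (-46, 138), (-44, 132), (-42, 126), (-40, 121), (-38, 114), (-36, 105), (-34, 100), (-32, 99), (-30, 100), (-28, 122), (-26, 171), (-24, 189), (-22, 193), (20, 194), (22, 194), (24, 193), (26, 186), (28, 150), (30, 137), (32, 138), (34, 138), (36, 139), (38, 139), (40, 139), (42, 139), (44, 139), (46, 137), (48, 124), (50, 116)]
seed [318, 216] [193 193 192] [0.5023 0.1588] [0.0782 0.0515] 87.7 [[295, 249], [342, 248], [342, 178], [292, 179]]
```

View pics/w7c.png

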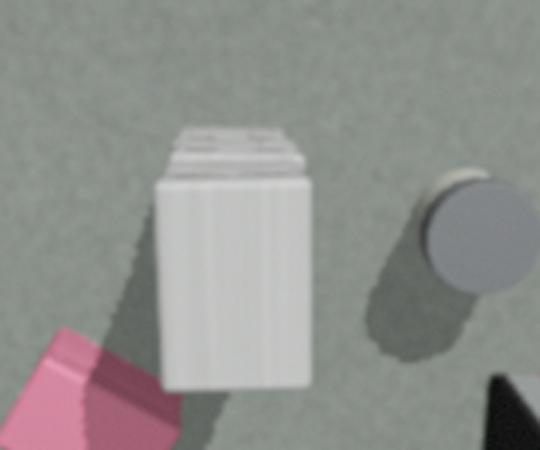

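The column is straight. The top face spans (292..342, 178..249), with the middle tin about 1 mm proud of it and the cream pot untouched at right. Now for the cap.

>>> jog_arm([
  [[-0.1,0.0116,0,0,0,0,0],[-0.154,0.0116,0,0,0,0,0],[-0.154,0.0116,0,0,0,0,0],[-0.154,0.0116,0,0,0,0,0],[-0.154,0.0116,0,0,0,0,0],[-0.154,0.0116,0,0,0,0,0],[-0.154,0.0116,0,0,0,0,0],[-0.154,0.0116,0,0,0,0,0],[-0.154,0.0116,0,0,0,0,0],[-0.052,0,0,0,0,0,0],[0,0,0.09,0,0,-0.038,0],[0,0,0.09,0,0,-0.038,0],[0,0,0,0,0,-0.038,0],[0,0,0,0,0,0,0],[0,0,0,0,0,0,0]],
])

```text
clock: 22.85
tcp_pos: [0.5073, -0.1599, 0.2515]
orientation: [-0.0, 0.597, 0.802, 0.0]
wrist_force: [1.1, 0.5, 0.3]
finger_gap: 0.0855
grip_force: 0.0
```

Run:
```python
from h import *
st();s=env.get_state();c=cam('wrist');save(c,'w8.png');M=q2R(s['orientation'])
for r in spotter.landmark_of('cap_center','wrist')[:2]: print(round(r['conf'],2),np.round(r['uv']),hit(c,r['uv'],.099).round(4))
for r in spotter.cut_out('cap_center','wrist')[:1]:
    cs,_=cv2.findContours(r['region'].astype(np.uint8),0,1);k=max(cs,key=len);print(cv2.minEnclosingCircle(k),cv2.boundingRect(k))
x,y=proj(c,(.507,-.178,.113)).astype(int);print(x,y)
cv2.imwrite('pics/w8c.png',cv2.resize(c['pixels'][y-60:y+60,x-70:x+70,::-1],None,fx=4,fy=4,interpolation=cv2.INTER_CUBIC))
```

```text
t 22.85 tcp [ 0.5073 -0.1599  0.2515] psi 16.72 z [-0.  0. -1.] F [1.1 0.5 0.3] gap 0.0855 grip 0.0 j [-0.46  0.22 -0.02  1.32  0.    0.82]
0.62 [307. 205.] [ 0.5037 -0.1815  0.099 ]
((311.03741455078125, 206.4002227783203), 26.090782165527344) (286, 181, 49, 52)
310 206
```

View pics/w8c.png

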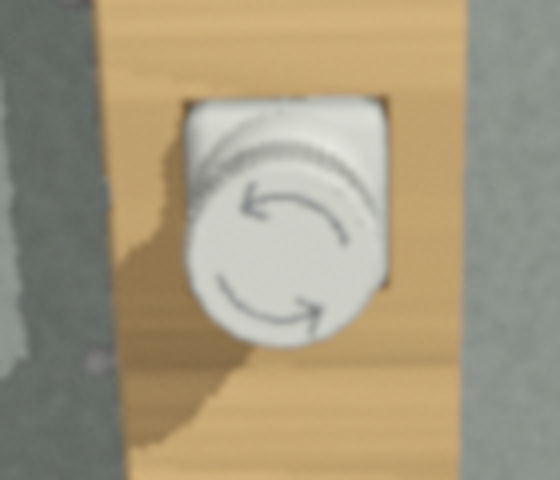

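The cap's top disc is centred at crop (286,248), which is full-frame (311.6,208) and gives (0.509,-0.1795). The bottle's square body sits in the well with its shoulder visible, and the tins are out of the way. I'll go down and grip the cap.

>>> jog_arm([
  [[-0.077,-0.016,0,0,0,0,0],[0,0,0.12,0,0,0,0],[0,0,0.12,0,0,0,0],[0,0,0.12,0,0,0,0],[0,0,0.12,0,0,0,0],[0,0,0.12,0,0,0,0],[0,0,0.08,0,0,0,0],[0,0,0,0,0,0,0],[0,0,0,0,0,0,0],[0,0,0,0,0,0,255],[0,0,0,0,0,0,255],[0,0,0,0,0,0,255],[0,0,0,0,0,0,255],[0,0,0,0,0,0,255],[0,0,0,0,0,0,255],[0,0,0,0,0,0,255],[0,0,0,0,0,0,255]],
], force=70)

```text
clock: 24.7
tcp_pos: [0.5094, -0.1807, 0.0833]
orientation: [0.001, 0.596, 0.803, -0.0]
wrist_force: [-2.6, -1.4, 7.1]
finger_gap: 0.0515
grip_force: 73.3
```

```bash
python3 -c "
from h import *
st()"
```

```text
t 24.7 tcp [ 0.5094 -0.1807  0.0833] psi 16.84 z [ 0.001 -0.002 -1.   ] F [-2.6 -1.4  7.1] gap 0.0515 grip 73.3 j [-0.49  0.34 -0.3   0.93 -0.    0.79]
```

>>> jog_arm([
  [[0,0,0.008,0,0,0,255],[0,0,0.008,0,0,0,255],[0,0,0.006,0,0,0,255],[0,0,0,0,0,0,255],[0,0,0,0,0,0,255]],
])

```text
clock: 25.2
tcp_pos: [0.5094, -0.1808, 0.0785]
orientation: [0.001, 0.596, 0.803, -0.001]
wrist_force: [-5.5, -0.3, 13.6]
finger_gap: 0.0513
grip_force: 73.9
```

>>> jog_arm([
  [[0,0,0,0,0,0,255],[0,0,0,0,0,-0.02,255],[0,0,0,0,0,-0.0278,255],[0,0,0,0,0,-0.0278,255],[0,0,0,0,0,-0.0278,255],[0,0,0,0,0,0,255],[0,0,0,0,0,0,255]],
])

```text
clock: 25.9
tcp_pos: [0.5097, -0.1809, 0.0787]
orientation: [0.002, 0.458, 0.889, -0.001]
wrist_force: [-5.2, -0.5, 12.3]
finger_gap: 0.0514
grip_force: 73.9
```

```bash
python3 -c "
from h import *
st();print(env.get_state()['ft_torque'].round(2))"
```

```text
t 25.9 tcp [ 0.5097 -0.1809  0.0787] psi 35.46 z [ 0.002 -0.003 -1.   ] F [-5.2 -0.5 12.3] gap 0.0514 grip 73.9 j [-0.49  0.34 -0.31  0.92 -0.    0.46]
[-0.11  0.91  0.05]
```

>>> jog_arm([
  [[0,0,0.003,0,0,-0.0329,255],[0,0,0,0,0,-0.0329,255],[0,0,0,0,0,-0.0329,255],[0,0,0,0,0,-0.0329,255],[0,0,0,0,0,-0.0329,255],[0,0,0,0,0,-0.0329,255],[0,0,0,0,0,-0.0329,255],[0,0,0,0,0,0,255],[0,0,0,0,0,0,255]],
])

```text
clock: 26.8
tcp_pos: [0.5087, -0.1808, 0.0777]
orientation: [0.0, 0.114, 0.993, -0.001]
wrist_force: [-7.7, -0.7, 13.6]
finger_gap: 0.0515
grip_force: 74.1
```

Run:
```python
from h import *
st();print(env.get_state()['ft_torque'].round(2));c=cam('wrist');save(c,'w9.png')
```

```text
t 26.8 tcp [ 0.5087 -0.1808  0.0777] psi 76.9 z [ 0.    -0.003 -1.   ] F [-7.7 -0.7 13.6] gap 0.0515 grip 74.1 j [-0.49  0.34 -0.31  0.92 -0.   -0.26]
[-0.15  1.47  0.06]
```

View pics/w9.png

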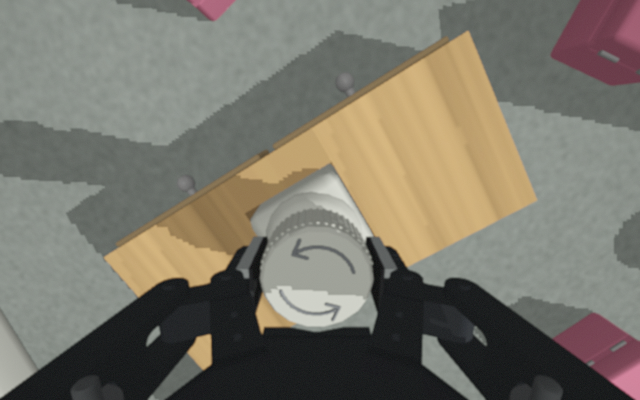

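The arrows kept their orientation relative to the gripper while the organiser turned about 60° in the image, so the cap turned with the tool. It's held at (316,280). I'll ease the side load slightly and lift slowly.

>>> jog_arm([
  [[0.004,0,0,0,0,0,255],[0,0,-0.012,0,0,0,255],[0,0,-0.012,0,0,0,255],[0,0,-0.012,0,0,0,255],[0,0,0,0,0,0,255],[0,0,0,0,0,0,255]],
])

```text
clock: 27.45
tcp_pos: [0.5086, -0.1803, 0.0851]
orientation: [0.001, 0.114, 0.993, -0.001]
wrist_force: [-3.0, -1.7, 7.3]
finger_gap: 0.0516
grip_force: 73.5
```

>>> jog_arm([
  [[0,0,-0.012,0,0,0,255],[0,0,-0.012,0,0,0,255],[0,0,-0.008,0,0,0,255],[0,0,0,0,0,0,255],[0,0,0,0,0,0,255]],
])

```text
clock: 27.95
tcp_pos: [0.5082, -0.1796, 0.0922]
orientation: [-0.0, 0.114, 0.994, 0.0]
wrist_force: [0.2, -1.7, -0.8]
finger_gap: 0.0517
grip_force: 72.9
```

>>> jog_arm([
  [[0,0,-0.012,0,0,0,255],[0,0,-0.02,0,0,0,255],[0,0,-0.02,0,0,0,255],[0,0,-0.02,0,0,0,255],[0,0,-0.026,0,0,0,255],[0,0,-0.026,0,0,0,255],[0,0,-0.026,0,0,0,255],[0,0,-0.026,0,0,0,255],[0,0,-0.026,0,0,0,255],[0,0,-0.026,0,0,0,255],[0,0,0,0,0,0,255],[0,0,0,0,0,0,255],[0,0,0,0,0,0,255]],
])

```text
clock: 29.25
tcp_pos: [0.508, -0.1796, 0.149]
orientation: [-0.0, 0.114, 0.994, 0.0]
wrist_force: [-0.4, -0.4, -0.1]
finger_gap: 0.0518
grip_force: 72.9
```

Run:
```python
from h import *
st()
for n in('wrist','scene'):
    c=cam(n);save(c,'end_%s.png'%n)
    for t,z in(('bottle_mouth',.101),('cap_center',.165)):
        for r in spotter.landmark_of(t,n)[:2]:print(n,t,round(r['conf'],2),np.round(r['uv']),hit(c,r['uv'],z).round(3), 'expect',proj(c,(.509,-.18,z)).round())
```

```text
t 29.25 tcp [ 0.508  -0.1796  0.149 ] psi 76.93 z [-0.  0. -1.] F [-0.4 -0.4 -0.1] gap 0.0518 grip 72.9 j [-0.49  0.28 -0.2   1.09  0.   -0.26]
wrist bottle_mouth 0.74 [310. 222.] [ 0.508 -0.184  0.101] expect [315. 222.]
wrist cap_center 0.98 [315. 263.] [ 0.507 -0.18   0.165] expect [315. 267.]
scene bottle_mouth 0.87 [216. 196.] [ 0.498 -0.188  0.101] expect [218. 198.]
scene cap_center 0.5 [211. 179.] [ 0.499 -0.188  0.165] expect [214. 180.]
```

The cap is held above the mouth, the bottle is still at its height and the forces are near zero. Handing in.

```bash
python3 -c "
from h import *
print(ticket.hand_in())"
```

```text
the job is handed in; nothing more can be done
None
```

The job is handed in, no verdict returned: both tins are stacked and released on the lone tin (within about 3 mm), and the cap was pushed, turned 60° and is held level about 5 cm above the mouth with the bottle in its well; I viewed 11 pictures, one over your limit of 10.

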